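# Tip the tall clay vase onto its side on the carving board

### The arm

A 6-joint arm with a two-finger parallel gripper is mounted at the origin on the work surface. World frame = base frame: x ahead of the robot, y to its left, z up, the work surface at z = 0. Lengths are in m, angles in rad, forces in N, time in s.
With the tool pointing down it reaches from about 0.35 to 0.975 m from the base axis. Payload 4.9 kg.
Tool frame: the origin (TCP) lies at the very end of the fingers, on their centre line; the grasp point (between the pads) lies 19 mm behind it; z points along the fingers, y is the line along which they close (so a half turn about z gives the same grasp; the last joint's range is limited). The gripper opens to 85 mm and grips with 20 to 120 N. Pads are 22 mm wide; open, the fingers measure 114 mm over their backs; the gripper's body (76 mm by 85 mm) begins 54 mm behind the grasp point. The pads swing forward as they close: fully open they stand 13 mm farther back than shut.
Start: joints at [-1.436, 0.053, 1.613, -0, 1.476, -0.119], TCP at [0.157, -0.605, 0.192] pointing down, gripper open.
Joint ranges: [-3.01, 3.01], [-1.01, 2.22], [0.06, 2.58], [-1.02, 4.17], [0.09, 2.62], [-3.14, 3.14]. Speed limits (rad/s): [2.57, 2.57, 3.14, 3.14, 3.14, 3.14].

### API

Orientations are given as a rotation vector (axis times angle).
In Python, from station import * gives the robot as it stands.
- The arm moves only by the shell command python3 -m crank 'ROWS' [OPENING] [FORCE]. ROWS is JSON, a list of rows, each an object with "offset": the shift along the tool's x, y, z in m, a list of three; "twist": the turn, a rotation vector about the tool's x, y, z in degrees, a list of three. In form: [{"offset": [x, y, z], "twist": [rx, ry, rz]}, ...]. A call has 1 to 20 rows; each row is the pose to reach, as a shift and turn from the pose commanded when the call began, along the tool's axes at that moment; what a row does not reach only later rows make up. A row lasts 1/8 s, in which the tool goes at most 62.5 mm and 10.7 degrees, less where a joint would pass 70% of its speed; a pose out of reach is approached as far as the arm can. A call with a gripper value outside its range is refused whole. OPENING is the opening, from 0 (shut) to 1 (fully open), set as the call begins (- or left out, the last holds). The fingers move at their own pace and stop on an object; FORCE is the grip in N (left out, the last holds). Time passes only in rows, so rows that repeat a pose let the fingers close. It gives the time, the measured TCP pose, the force, the opening and the grip force at its end, in the units of the state.
- get_obs(): the state, without advancing time (a new reading comes with each control period).
- get_image(name): name is "side" or "top"; returns the picture (420x560x3 uint8, red, green, blue); there is no depth.
- get_calibration(name): a dict with "intrinsics" (3x3 intrinsics, pixels), "k1" (the pictures are not rectified: a ray, as slopes to the right and down, at radius r is drawn at 1 + k1 r^2 times it, then the intrinsics apply), "world_from_camera" (4x4, takes a point from camera to world coordinates). Camera axes: x right, y up, looking along -z (the intrinsics and any distortion apply to the point x, -y, -z); pixel columns grow to the right and rows downward; lengths in m; the calibration is good to about 2 mm. A picture is of the moment at which its call begins. get_calibration takes no time and is no camera call.
- finish_job(): hands the job in; it is judged then, once.
Trained networks look in the newest picture that a camera, given by its name, has taken for a name from the list of things; names that differ only in an ending like _2 or _b are one class to them, and where a whole thing is asked for, a point or a joint stands for the part that bears it (a point fixed in the world has none). Each returns a list of dicts, best first, with "confidence" (0 to 1); they miss things now and then, are a little off and sometimes report something else, mostly with a low value. They report only what shows in the picture. A call takes as long as a camera call. They do not tell look-alikes from the thing itself.
- cut_out(query, camera): "region" (420x560 bool, what is visible of it) and "rect" ([centre column, centre row, width, height] in pixels, round what is visible of it).
The state is a dict: "t": time; "q": joint angles; "dq": joint speeds; "effort": joint torques, N m; "tool_pos": TCP position; "tool_rot": TCP orientation; "contact_force": force on the tool from outside, world axes, zero at the start; "wrist_torque": the same for the moment, N m; "opening": finger opening in m; "grip_force": force on a finger pad.
Only numpy, scipy, OpenCV 4.12 (cv2) and the standard library are available. Lean on these libraries where they do the work, as an engineer would, in place of code of your own. Each camera call takes 0.05 s, during which the arm holds its last target. There are 200 camera calls.

### The job

Tip the tall square vase over the edge of the carving board beside it, so that it lies flat on its side on the board's rubber top with its foot still at that edge and its mouth pointing along the board, ready for carving. The clay is unfired and brittle: push it with the fingertips (inside the mouth works well) and ease it down gently all the way rather than letting it drop, without lifting, pinching or forcing it. Leave everything else where it stands, and finish clear of the vase.

Things in the scene. Friction and masses are not known exactly. Their poses are not given: they have to be found in the camera images.
- vase: Loose square vase of brown clay, closed bottom, open top: 86 x 86 mm outside, 180 mm tall, walls 6 mm (mouth 74 x 74 mm inside), bottom 8 mm, 0.52 to 0.8 kg. Stands on the table 4 to 16 mm off the board's foot edge. Origin at the centre of its underside, z along its axis to the mouth, y towards the board at the start (square to the edge within 4 degrees).
- vase_mouth (a point): Centre of the vase's open mouth, level with the rim: 180 mm from the underside along the vase's z.
- vase_mid (a point): Centre of the vase, 90 mm from the underside along its z. Its height is 90 mm upright and about 65 mm lying on the board.
- vase_heel (a point): Middle of the vase's bottom edge on the side that faces the board (vase y = +43 mm, z = 0). It stays low all the time: on the table at first, and level with the board's top (22 mm) when the vase lies there, then sticking out some 20 to 45 mm past the board's foot edge.
- board: Carving board fixed to the table: plywood with a black rubber top, 220 mm along its x, 260 mm along its y, 22 mm thick. Origin at the centre of its underside, on the table. Its y axis points the way the vase is to be tipped: from the foot edge (y = -130 mm), where the vase stands, along the board.
- board_edge (a point): Middle of the top of the board's foot edge (board x = 0, y = -130 mm, 22 mm above the table), same axes as the board. The vase is tipped over this edge: its face pivots on it and cannot slide past; it balances at about 35 to 40 degrees of tilt and beyond that falls by itself unless held back.
- jar: Bystander: loose closed amber jar with white cap, 56 mm across, 70 mm tall. Origin at the centre of its underside. Leave alone.
- cup: Bystander: loose blue ceramic cup, 72 mm across, 70 mm tall. Origin at the centre of its underside. Leave alone.
- budvase: Bystander: loose small terracotta bud vase, 64 mm across, 85 mm tall. Origin at the centre of its underside. Leave alone.
- rib: Bystander: loose wooden modelling tool lying on the table, 145 mm long, 22 mm wide, 12 mm thick. Origin on its underside, x along it. Leave alone.
There are look-alikes about, which are no part of the job. Of the things that look like the vase, the middle-sized one is meant.

How it is judged:
On the way:
1. the vase leans well over the board's edge, on its way down under control (angle between vase's own z axis and vertical between 0.6 and 1.3 rad and height (world z) of vase_heel below 0.05 m), for 0.15 s.
At the end, for the whole second after the job is handed in: The vase lies at rest on the board on the face that was next to it: its axis within 5.7 degrees of level and 15 degrees of the board's y, mouth pointing along the board, its whole width on the board, its foot from 65 mm outside to 30 mm inside the foot edge; each bystander within 20 mm of its start (angle between vase's own z axis and vertical between 1.47 and 1.67 rad and height (world z) of vase_mid between 0.058 and 0.072 m and height (world z) of vase_heel below 0.032 m and angle between the z axis of vase and the y axis of board, either way round below 0.26 rad and y of vase_mouth in the frame of board above -0.03 m and y of vase_heel in the frame of board_edge between -0.065 and 0.03 m and x of vase_mid in the frame of board between -0.067 and 0.067 m and linear speed of vase below 0.01 m/s and distance of each of jar, cup, budvase, rib from where it was at the start of the episode below 0.02 m); the robot touches nothing.
It fails at once if the vase falls or is thrown over: it turns faster than 3 rad/s (angular speed of vase above 3 rad/s).
It fails at once if the vase is lifted: the bottom edge next to the board rises over 50 mm above the table (height (world z) of vase_heel above 0.05 m).
It fails at once if the vase is pinched or forced: over 30 N from the fingers (contact force between the fingers and vase above 30 N).
It fails at once if the jar, cup, bud vase or modelling tool is moved over 20 mm (distance of any of jar, cup, budvase, rib from where it was at the start of the episode above 0.02 m).
It also fails if it takes over 61 s, if anything falls off the work surface, if the arm or the gripper's body presses on something with over 40 N, if the wrist force passes 120 N, or if a joint passes its speed limit or range.

## Working session

There is one attempt and no reset: what is moved stays moved. The work goes in short steps, Python scripts to look and compute and a shell command to move; the robot and the scene stay as the last step left them, time stands still between calls to the robot, and variables do not carry over. Pictures are saved under pics/ and viewed, at most 13 in all, crops included, and the job is handed in when it is done.

```bash
mkdir -p pics; python3 - <<'E'
from station import *
import cv2,numpy as np
for n in("top","side"):
    im=get_image(n); cv2.imwrite(f"pics/{n}0.png",im[...,::-1])
    c=get_calibration(n); print(n,np.round(c["intrinsics"],1).tolist(),c["k1"],np.round(c["world_from_camera"],3).tolist())
    for q in("vase","board"):
        for d in cut_out(q,n): print(q,round(d["confidence"],2),np.round(d["rect"],1))
o=get_obs();print(o["t"],o["tool_pos"],o["tool_rot"])
E
```

```text
top [[469.4, 0.0, 277.2], [0.0, 469.4, 215.2], [0.0, 0.0, 1.0]] -0.07754386625977985 [[0.028, 0.99, -0.14, 0.471], [-1.0, 0.028, -0.0, 0.049], [0.004, 0.14, 0.99, 1.223], [0.0, 0.0, 0.0, 1.0]]
vase 0.91 [396.4 158.6  78.3  77.1]
vase 0.72 [328.9 210.7  50.1  55. ]
vase 0.65 [370.7 269.7  39.6  31.8]
board 0.95 [262.1 256.2 125.5 119.3]
side [[476.6, 0.0, 277.5], [0.0, 476.6, 205.7], [0.0, 0.0, 1.0]] -0.1718724366510165 [[-0.982, 0.123, -0.14, 0.485], [-0.186, -0.689, 0.701, 0.721], [-0.01, 0.715, 0.699, 0.776], [0.0, 0.0, 0.0, 1.0]]
vase 0.92 [236.8 112.8  69.5 117. ]
vase 0.81 [275.9 173.4  47.5  85.9]
vase 0.71 [259.9 335.4  43.   56.1]
vase 0.62 [344.2 156.7  37.7  64.3]
board 0.65 [316.8 261.2 137.4 118.2]
0.3 [ 0.15690118 -0.60471539  0.1915372 ] [-3.11556612e+00 -3.97521395e-01  1.74373257e-05]
```

View pics/top0.png

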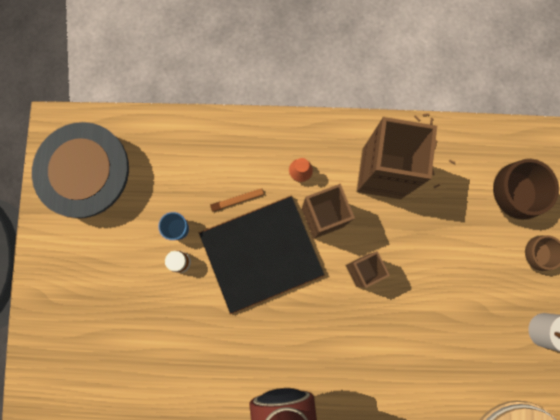

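View pics/side0.png

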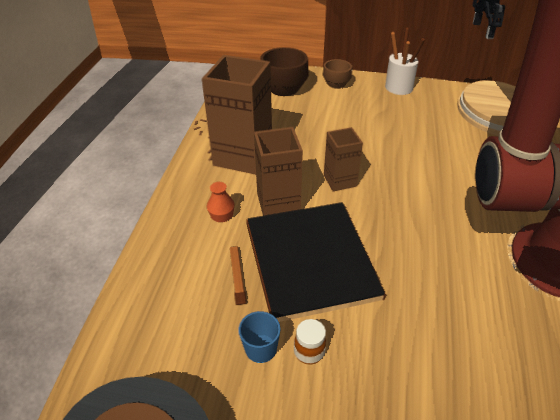

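```bash
cat > h.py <<'E'
from station import *
import cv2,numpy as np
from scipy.optimize import minimize
from scipy.spatial.transform import Rotation as R
C={n:get_calibration(n) for n in("top","side")}
def proj(P,n):
    c=C[n];T=np.linalg.inv(c["world_from_camera"]);p=np.asarray(P)@T[:3,:3].T+T[:3,3]
    u=np.c_[p[:,0],-p[:,1]]/-p[:,2:];u=u*(1+c["k1"]*(u**2).sum(1,keepdims=True))
    K=np.asarray(c["intrinsics"]);return u@K[:2,:2].T+K[:2,2]
def box(lx,ly,h):return np.array([[a*lx/2,b*ly/2,z] for a in(-1,1) for b in(-1,1) for z in(0,h)])
def mask(P,n):
    m=np.zeros((420,560),np.uint8);h=cv2.convexHull((proj(P,n)*16).astype(np.int32).reshape(-1,1,2))
    cv2.fillConvexPoly(m,h,1,shift=4);return cv2.GaussianBlur(m.astype(np.float32),(0,0),1)
def fit(B,regs,ign,p0):
    def cost(p):
        P=B@R.from_euler('z',p[2]).as_matrix().T+[p[0],p[1],0]
        return sum((np.abs(mask(P,n)-cv2.GaussianBlur(r.astype(np.float32),(0,0),1))*~ign[n]).sum() for n,r in regs.items())
    best=min((minimize(cost,p0,method='Nelder-Mead',options=dict(initial_simplex=np.array(p0)+np.array([[0,0,0],[.03*s,0,.1],[0,.03,-.1*s],[-.02,.02*s,.15]]),xatol=1e-5)) for s in(1,-1)),key=lambda r:r.fun)
    return best.x,best.fun
E
python3 - <<'E'
from h import *
v={};b={};ign={};none={}
for n,c in(("top",(329,211)),("side",(277,173))):
    get_image(n)
    L=cut_out("vase",n); d=min(L,key=lambda d:np.hypot(d["rect"][0]-c[0],d["rect"][1]-c[1]));print(d["rect"],d["confidence"])
    v[n]=d["region"];b[n]=cut_out("board",n)[0]["region"]
    ign[n]=cv2.dilate(v[n].astype(np.uint8),np.ones((5,5)))>0;none[n]=np.zeros_like(ign[n])
pv=fit(box(.086,.086,.18),v,none,[.45,-.07,.35]);pb=fit(box(.22,.26,.022),b,ign,[.36,.09,.4])
print("vase",pv,"board",pb)
for n in v: print(n,fit(box(.086,.086,.18),{n:v[n]},none,pv[0]),fit(box(.22,.26,.022),{n:b[n]},ign,pb[0]))
Rb=R.from_euler('z',pb[0][2]).as_matrix()[:2,:2]
print("vase in board",Rb.T@(pv[0][:2]-pb[0][:2]),np.degrees(pv[0][2]-pb[0][2]))
o=get_obs();print(R.from_rotvec(o["tool_rot"]).as_matrix().round(3),o["tool_pos"],o["t"])
E
```

```text
[328.9, 212.3, 54.7, 57.5] 0.6
[278.1, 170.1, 47.1, 88.1] 0.73
vase (array([ 0.64204215, -0.06954773, -1.19613623]), np.float64(367.3529968261719)) board (array([0.54195352, 0.0887437 , 0.40847412]), np.float64(519.6468505859375))
top (array([ 0.64045753, -0.06853393, -1.15006231]), np.float64(100.65762329101562)) (array([0.54200728, 0.08667151, 0.40797771]), np.float64(174.40792846679688))
side (array([ 0.64275716, -0.07237425, -1.19758512]), np.float64(223.0)) (array([0.5436887 , 0.09030273, 0.41247288]), np.float64(231.1222686767578))
vase in board [ 0.02897928 -0.18502463] -91.93740101462204
[[ 0.968  0.251  0.   ]
 [ 0.251 -0.968 -0.   ]
 [-0.     0.    -1.   ]] [ 0.15690877 -0.60498339  0.19204402] 0.6
```

```bash
python3 -m crank '[{"offset":[0,0,-0.06],"twist":[0,0,0]},{"offset":[0.04,-0.025,-0.1],"twist":[0,0,-2]},{"offset":[0.08,-0.05,-0.1],"twist":[0,0,-4]},{"offset":[0.13,-0.085,-0.1],"twist":[0,0,-6]},{"offset":[0.18,-0.12,-0.1],"twist":[0,0,-8]},{"offset":[0.23,-0.15,-0.1],"twist":[0,0,-8.9]},{"offset":[0.28,-0.185,-0.1],"twist":[0,0,-8.9]},{"offset":[0.33,-0.215,-0.1],"twist":[0,0,-8.9]},{"offset":[0.38,-0.25,-0.1],"twist":[0,0,-8.9]},{"offset":[0.43,-0.28,-0.1],"twist":[0,0,-8.9]},{"offset":[0.48,-0.315,-0.1],"twist":[0,0,-8.9]},{"offset":[0.53,-0.35,-0.1],"twist":[0,0,-8.9]},{"offset":[0.57,-0.375,-0.1],"twist":[0,0,-8.9]},{"offset":[0.604,-0.396,-0.1],"twist":[0,0,-8.9]},{"offset":[0.604,-0.396,-0.1],"twist":[0,0,-8.9]},{"offset":[0.604,-0.396,-0.1],"twist":[0,0,-8.9]},{"offset":[0.604,-0.396,-0.1],"twist":[0,0,-8.9]}]' 0.37
python3 - <<'E'
from h import *
o=get_obs();print(o["t"],o["q"].round(3) if hasattr(o["q"],'round') else o["q"],o["tool_pos"],o["opening"]);print(R.from_rotvec(o["tool_rot"]).as_matrix().round(3))
im=get_image("side")
P=[[.642,-.0695,.18],list(o["tool_pos"])];print(proj(P,"side"))
a=im[0:240,180:400];b=get_image("top")[120:300,240:440]
a=cv2.resize(a,None,fx=1.8,fy=1.8);b=cv2.resize(b,None,fx=2,fy=2)
c=np.zeros((432,796,3),np.uint8);c[:432,:396]=a;c[:360,396:]=b[:,:400]
cv2.imwrite("pics/p1.png",c[...,::-1])
E
```

```text
t: 2.72
tool_pos: [0.6416, -0.071, 0.2923]
tool_rot: [3.076, 0.636, 0.0]
contact_force: [0.1, -0.5, -0.2]
opening: 0.0318
grip_force: 0.0
2.725 [-0.225  0.061  1.439 -0.     1.641  0.938] [ 0.64162584 -0.07097509  0.2922659 ] 0.03176563451293152
[[ 0.918  0.397  0.   ]
 [ 0.397 -0.918 -0.   ]
 [ 0.     0.    -1.   ]]
[[277.22699611 139.52989696]
 [276.95616003  92.53844637]]
```

View pics/p1.png

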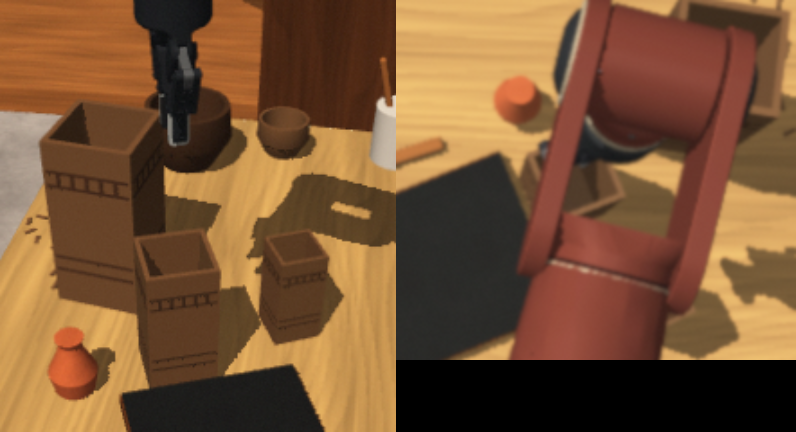

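```bash
python3 - <<'E'
from h import *
im=get_image("side")[20:170,220:340]
cv2.imwrite("pics/p2.png",cv2.resize(np.clip(im.astype(float)*1.5,0,255).astype(np.uint8),None,fx=4,fy=4,interpolation=cv2.INTER_CUBIC)[...,::-1])
E
```

```text
(no output)
```

View pics/p2.png

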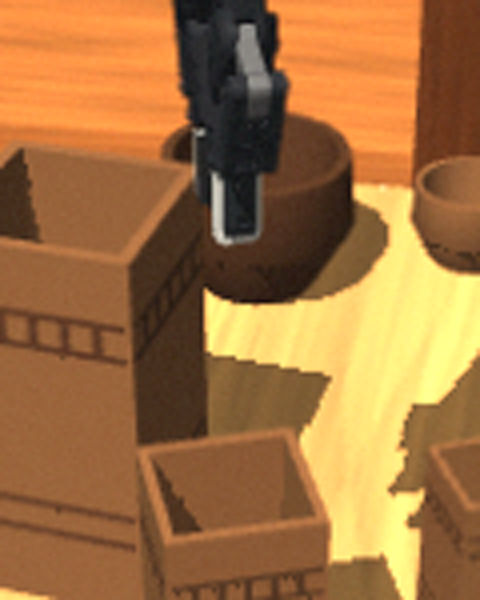

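```bash
python3 - <<'E'
from h import *
o=get_obs();p=np.array(o["tool_pos"]);M=R.from_rotvec(o["tool_rot"]).as_matrix()
for n in C:
    print(n,"start tcp",proj([[.157,-.605,.192]],n).round(1))
    for s in(0,.012,.05): print(s,proj([p+M@[0,a,-s] for a in(-.031,.031)],n).round(1).tolist())
a=cv2.imread("pics/side0.png")[0:60,450:540];a=cv2.resize(a,None,fx=5,fy=5,interpolation=cv2.INTER_CUBIC)
b=get_image("top")[150:250,300:400][...,::-1];b=cv2.resize(b,(340,340),interpolation=cv2.INTER_CUBIC)
c=np.zeros((340,790,3),np.uint8);c[:300,:450]=a;c[:,450:]=b
cv2.imwrite("pics/p3.png",np.clip(c*1.6,0,255).astype(np.uint8))
E
```

```text
top start tcp [[569.4 431.4]]
0 [[323.1, 203.8], [351.3, 192.6]]
0.012 [[323.7, 202.8], [352.3, 191.5]]
0.05 [[325.7, 199.5], [355.5, 187.7]]
side start tcp [[478.1  46.9]]
0 [[280.5, 100.8], [273.5, 84.7]]
0.012 [[280.4, 95.3], [273.4, 79.4]]
0.05 [[280.3, 77.4], [273.1, 62.0]]
```

View pics/p3.png

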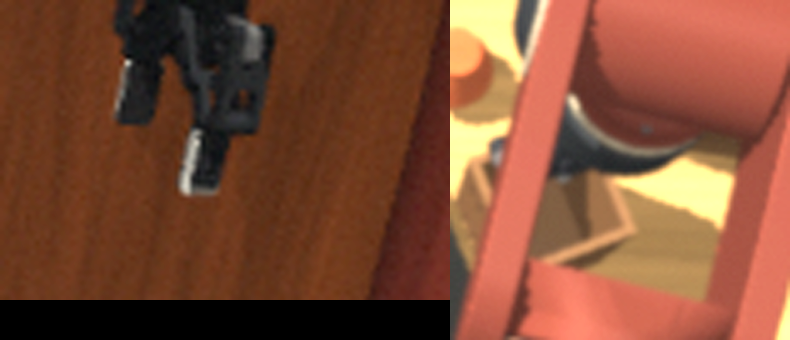

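```bash
python3 -m crank '[{"offset":[0,0,0.03],"twist":[0,0,0]},{"offset":[0,0,0.06],"twist":[0,0,0]},{"offset":[0,0,0.09],"twist":[0,0,0]},{"offset":[0,0,0.115],"twist":[0,0,0]},{"offset":[0,0,0.135],"twist":[0,0,0]},{"offset":[0,0,0.14],"twist":[0,0,0]},{"offset":[0,0,0.14],"twist":[0,0,0]}]'
python3 - <<'E'
from h import *
o=get_obs();p=np.array(o["tool_pos"]);print(p,o["q"],o["contact_force"])
im=get_image("side")[70:220,220:340]
cv2.imwrite("pics/p4.png",cv2.resize(np.clip(im.astype(float)*1.5,0,255).astype(np.uint8),None,fx=4,fy=4,interpolation=cv2.INTER_CUBIC)[...,::-1])
E
```

```text
t: 3.8
tool_pos: [0.6424, -0.0701, 0.1524]
tool_rot: [3.076, 0.638, 0.001]
contact_force: [0.4, -0.4, 0.1]
opening: 0.0315
grip_force: 0.0
[ 0.64237988 -0.07013556  0.15242416] [-2.23835350e-01  1.27612615e-01  1.59988456e+00  1.18832094e-05
  1.41358112e+00  9.37990604e-01] [ 0.41488262 -0.36294831  0.13767754]
```

View pics/p4.png

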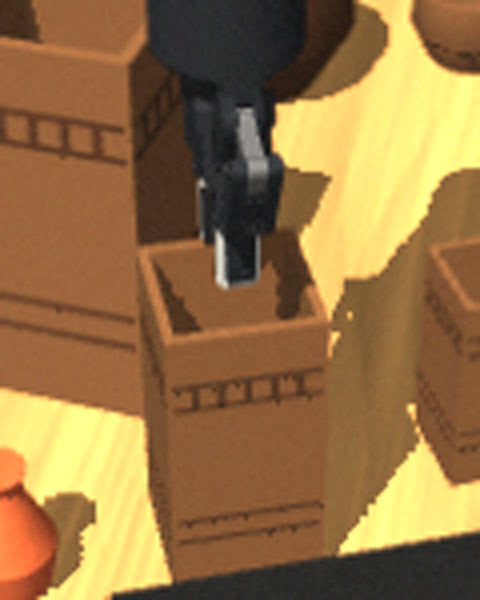

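```bash
python3 -m crank '[{"offset":[0,0,0.008],"twist":[0,0,0]},{"offset":[0,0,0.016],"twist":[0,0,0]},{"offset":[0,0,0.024],"twist":[0,0,0]},{"offset":[0,0,0.03],"twist":[0,0,0]},{"offset":[0,0,0.03],"twist":[0,0,0]}]'
python3 - <<'E'
from h import *
o=get_obs();p=np.array(o["tool_pos"]);print(p,o["contact_force"])
im=get_image("side")[70:220,220:340]
cv2.imwrite("pics/p5.png",cv2.resize(np.clip(im.astype(float)*1.5,0,255).astype(np.uint8),None,fx=4,fy=4,interpolation=cv2.INTER_CUBIC)[...,::-1])
E
```

```text
t: 4.47
tool_pos: [0.6416, -0.0699, 0.1209]
tool_rot: [-3.075, -0.638, 0.002]
contact_force: [-0.1, -0.5, 0.5]
opening: 0.0316
grip_force: 0.0
[ 0.64156224 -0.06988164  0.12091719] [-0.06624711 -0.48574911  0.52746259]
```

View pics/p5.png

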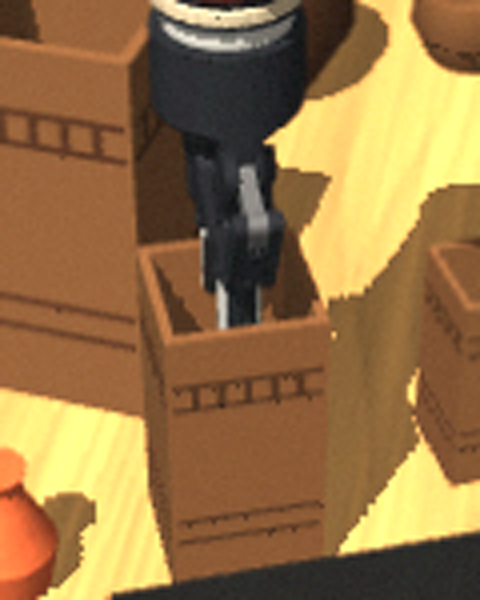

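```bash
cat > plan.py <<'E'
import numpy as np
S,Cc=np.sin,np.cos
def pose(th,w=.060,phimax=62,c=None,g=.012):
    """tcp (s,z), tool tilt deg for vase tilt th deg; s from foot edge along board y"""
    t=np.radians(th);zp=np.array([S(t),Cc(t)]);yp=np.array([Cc(t),-S(t)])
    t1=np.arctan(g/.022)
    if t<t1: heel=np.array([-g,0])
    else:
        d1=.022/Cc(t1);d=d1+(.032-d1)*(t-t1)/(np.pi/2-t1);heel=np.array([0,.022])-d*zp
    mouth=heel-.043*yp+.18*zp
    phi=min(th,phimax);p=np.radians(phi);tz=-np.array([S(p),Cc(p)])
    if c is None: tip=mouth-.027*zp
    else:
        u=np.array([-Cc(p),S(p)]);tip=mouth-.037*yp+c*tz-w/2*u
    return np.r_[tip+.04*tz,phi]
def rows(start,targets):
    s0=np.array(start);p=np.radians(s0[2]);tz=-np.array([S(p),Cc(p)]);ty=np.array([-Cc(p),S(p)])
    for T in targets:
        d=np.array(T[:2])-s0[:2];print('{"offset":[0,%.3f,%.3f],"twist":[%.0f,0,0]},'%(d@ty,d@tz,-(T[2]-s0[2])),end="")
    print()
E
python3 - <<'E'
from h import *; from plan import *
o=get_obs();p=np.array(o["tool_pos"]);a=.4085
d=p[:2]-[.542,.0887];s=d@[-np.sin(a),np.cos(a)]+.13;x=d@[np.cos(a),np.sin(a)]
print("tcp s,x,z",s,x,p[2],"plan0",pose(0))
rows([s,p[2],0],[pose(t) for t in range(0,31,2)])
rows(pose(30),[pose(t) for t in range(32,57,2)])
for f in range(32,93,6):print(f,pose(f).round(3),pose(f,w=.04,c=.03).round(3))
E
```

```text
tcp s,x,z -0.055289586255264866 0.02871594500586208 0.1215844234346756 plan0 [-0.055  0.113  0.   ]
{"offset":[0,-0.000,0.009],"twist":[-0,0,0]},{"offset":[0,-0.004,0.007],"twist":[-2,0,0]},{"offset":[0,-0.008,0.006],"twist":[-4,0,0]},{"offset":[0,-0.012,0.005],"twist":[-6,0,0]},{"offset":[0,-0.016,0.004],"twist":[-8,0,0]},{"offset":[0,-0.021,0.003],"twist":[-10,0,0]},{"offset":[0,-0.025,0.002],"twist":[-12,0,0]},{"offset":[0,-0.029,0.002],"twist":[-14,0,0]},{"offset":[0,-0.033,0.001],"twist":[-16,0,0]},{"offset":[0,-0.037,0.001],"twist":[-18,0,0]},{"offset":[0,-0.042,0.001],"twist":[-20,0,0]},{"offset":[0,-0.046,0.001],"twist":[-22,0,0]},{"offset":[0,-0.050,0.001],"twist":[-24,0,0]},{"offset":[0,-0.054,0.001],"twist":[-26,0,0]},{"offset":[0,-0.058,0.002],"twist":[-28,0,0]},{"offset":[0,-0.062,0.002],"twist":[-30,0,0]},
{"offset":[0,-0.003,-0.001],"twist":[-2,0,0]},{"offset":[0,-0.006,-0.002],"twist":[-4,0,0]},{"offset":[0,-0.009,-0.003],"twist":[-6,0,0]},{"offset":[0,-0.013,-0.004],"twist":[-8,0,0]},{"offset":[0,-0.016,-0.005],"twist":[-10,0,0]},{"offset":[0,-0.019,-0.006],"twist":[
[... 259 characters left out ...]
0.038,-0.007],"twist":[-24,0,0]},{"offset":[0,-0.042,-0.007],"twist":[-26,0,0]},
32 [1.00e-02 1.19e-01 3.20e+01] [-6.00e-03  1.26e-01  3.20e+01]
38 [2.00e-02 1.17e-01 3.80e+01] [4.00e-03 1.25e-01 3.80e+01]
44 [2.90e-02 1.14e-01 4.40e+01] [1.50e-02 1.24e-01 4.40e+01]
50 [3.8e-02 1.1e-01 5.0e+01] [2.50e-02 1.21e-01 5.00e+01]
56 [4.60e-02 1.05e-01 5.60e+01] [3.40e-02 1.18e-01 5.60e+01]
62 [5.4e-02 9.9e-02 6.2e+01] [4.30e-02 1.13e-01 6.20e+01]
68 [ 0.063  0.089 62.   ] [5.70e-02 1.02e-01 6.20e+01]
74 [ 0.071  0.078 62.   ] [ 0.07  0.09 62.  ]
80 [ 0.077  0.067 62.   ] [ 0.081  0.076 62.   ]
86 [8.3e-02 5.5e-02 6.2e+01] [ 0.09   0.062 62.   ]
92 [8.7e-02 4.2e-02 6.2e+01] [9.8e-02 4.6e-02 6.2e+01]
```

```bash
python3 -m crank '[{"offset":[0,0,0.005],"twist":[0,0,0]},{"offset":[0,0,0.009],"twist":[0,0,0]},{"offset":[0,-0.004,0.007],"twist":[-2,0,0]},{"offset":[0,-0.008,0.006],"twist":[-4,0,0]},{"offset":[0,-0.012,0.005],"twist":[-6,0,0]},{"offset":[0,-0.016,0.004],"twist":[-8,0,0]},{"offset":[0,-0.021,0.003],"twist":[-10,0,0]},{"offset":[0,-0.025,0.002],"twist":[-12,0,0]}]'
cat > st.py <<'E'
from h import *
o=get_obs();p=np.array(o["tool_pos"]);d=p[:2]-[.542,.0887];a=.4085
print("q",np.round(o["q"],2),"F board xyz",np.round(R.from_euler('z',-a).apply(o["contact_force"]),1),"s,z",round(d@[-np.sin(a),np.cos(a)]+.13,4),round(p[2],4),"x",round(d@[np.cos(a),np.sin(a)],4))
z=R.from_rotvec(o["tool_rot"]).as_matrix()[:,2];print("tilt",np.degrees(np.arccos(-z[2])).round(1))
E
python3 st.py
```

```text
t: 5.52
tool_pos: [0.6321, -0.0466, 0.1202]
tool_rot: [2.872, 0.596, 0.064]
contact_force: [0.9, -0.3, -0.4]
opening: 0.0318
grip_force: 0.4
q [-0.1   0.07  1.73 -0.2   1.24  1.12] F board xyz [ 0.7 -0.7 -0.4] s,z -0.0299 0.1202 x 0.029
tilt 12.1
```

```bash
python3 -c "
from plan import *
rows(pose(12),[pose(t) for t in range(14,31,2)])"; python3 - <<'E'
from h import *
im=get_image("side")[70:220,220:340]
cv2.imwrite("pics/p6.png",cv2.resize(np.clip(im.astype(float)*1.5,0,255).astype(np.uint8),None,fx=4,fy=4,interpolation=cv2.INTER_CUBIC)[...,::-1])
E
```

```text
{"offset":[0,-0.004,-0.001],"twist":[-2,0,0]},{"offset":[0,-0.008,-0.003],"twist":[-4,0,0]},{"offset":[0,-0.012,-0.004],"twist":[-6,0,0]},{"offset":[0,-0.016,-0.005],"twist":[-8,0,0]},{"offset":[0,-0.020,-0.006],"twist":[-10,0,0]},{"offset":[0,-0.024,-0.006],"twist":[-12,0,0]},{"offset":[0,-0.029,-0.007],"twist":[-14,0,0]},{"offset":[0,-0.033,-0.007],"twist":[-16,0,0]},{"offset":[0,-0.036,-0.008],"twist":[-18,0,0]},
```

View pics/p6.png

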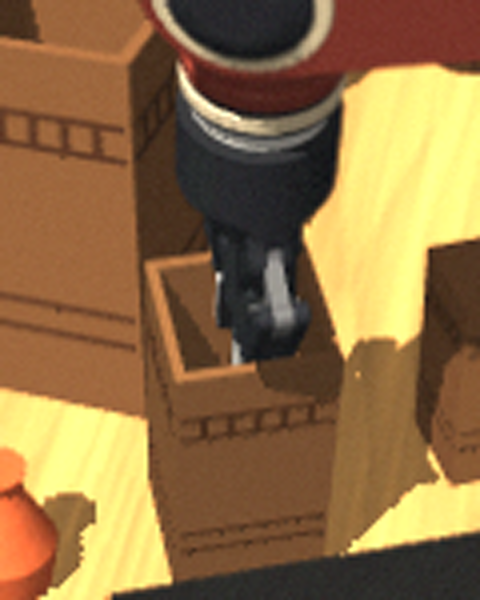

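```bash
python3 -m crank '[{"offset":[0,-0.004,-0.001],"twist":[-2,0,0]},{"offset":[0,-0.008,-0.003],"twist":[-4,0,0]},{"offset":[0,-0.012,-0.004],"twist":[-6,0,0]},{"offset":[0,-0.016,-0.005],"twist":[-8,0,0]},{"offset":[0,-0.020,-0.006],"twist":[-10,0,0]},{"offset":[0,-0.024,-0.006],"twist":[-12,0,0]},{"offset":[0,-0.029,-0.007],"twist":[-14,0,0]},{"offset":[0,-0.033,-0.007],"twist":[-16,0,0]},{"offset":[0,-0.036,-0.008],"twist":[-18,0,0]}]'; python3 st.py
```

```text
t: 6.7
tool_pos: [0.6171, -0.0127, 0.1201]
tool_rot: [2.569, 0.533, 0.143]
contact_force: [0.3, -0.7, -0.5]
opening: 0.0316
grip_force: 0.1
q [ 0.11  0.02  1.84 -0.55  1.17  1.46] F board xyz [ 0.  -0.8 -0.5] s,z 0.0071 0.1201 x 0.0287
tilt 30.1
```

```bash
python3 -m crank '[{"offset":[0,-0.003,-0.001],"twist":[-2,0,0]},{"offset":[0,-0.006,-0.002],"twist":[-4,0,0]},{"offset":[0,-0.009,-0.003],"twist":[-6,0,0]},{"offset":[0,-0.013,-0.004],"twist":[-8,0,0]},{"offset":[0,-0.016,-0.005],"twist":[-10,0,0]},{"offset":[0,-0.019,-0.006],"twist":[-12,0,0]},{"offset":[0,-0.022,-0.006],"twist":[-14,0,0]},{"offset":[0,-0.025,-0.007],"twist":[-16,0,0]},{"offset":[0,-0.025,-0.007],"twist":[-16,0,0]}]'; python3 st.py
python3 - <<'E'
from h import *
im=get_image("side")[90:260,200:360]
cv2.imwrite("pics/p7.png",cv2.resize(np.clip(im.astype(float)*1.5,0,255).astype(np.uint8),None,fx=3.5,fy=3.5,interpolation=cv2.INTER_CUBIC)[...,::-1])
E
```

```text
t: 7.82
tool_pos: [0.6066, 0.0107, 0.1126]
tool_rot: [2.299, 0.479, 0.201]
contact_force: [-0.5, -0.1, -0.1]
opening: 0.0315
grip_force: 0.6
q [ 0.27  0.08  1.9  -0.87  1.2   1.78] F board xyz [-0.5  0.1 -0.1] s,z 0.0328 0.1126 x 0.0283
tilt 46.0
```

View pics/p7.png

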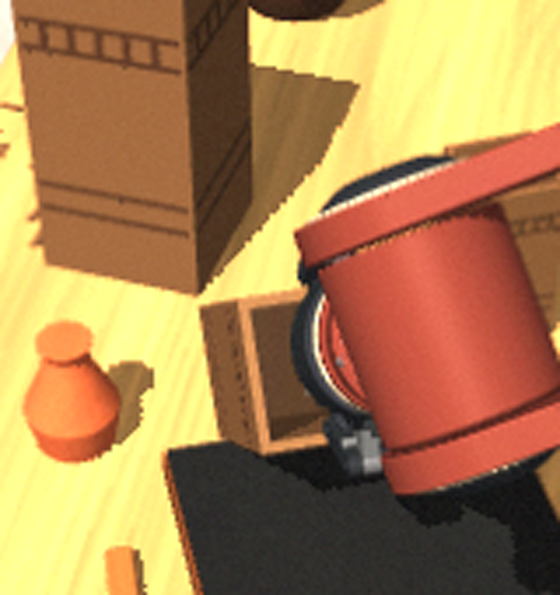

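```bash
python3 - <<'E'
from plan import *
P=[pose(t,phimax=50) for t in (48,50,52)]+[pose(t,w=.0605,phimax=50,c=.025) for t in range(54,92,2)]
print(np.round(P,3).tolist())
rows(pose(46),P[:12]);rows(P[11],P[12:])
E
```

```text
[[0.035, 0.111, 48.0], [0.038, 0.11, 50.0], [0.042, 0.107, 50.0], [0.046, 0.111, 50.0], [0.051, 0.108, 50.0], [0.056, 0.105, 50.0], [0.061, 0.102, 50.0], [0.066, 0.099, 50.0], [0.07, 0.095, 50.0], [0.075, 0.091, 50.0], [0.079, 0.088, 50.0], [0.083, 0.084, 50.0], [0.088, 0.079, 50.0], [0.092, 0.075, 50.0], [0.095, 0.071, 50.0], [0.099, 0.066, 50.0], [0.103, 0.062, 50.0], [0.106, 0.057, 50.0], [0.109, 0.052, 50.0], [0.112, 0.047, 50.0], [0.115, 0.042, 50.0], [0.118, 0.037, 50.0]]
{"offset":[0,-0.003,-0.001],"twist":[-2,0,0]},{"offset":[0,-0.006,-0.002],"twist":[-4,0,0]},{"offset":[0,-0.011,-0.003],"twist":[-4,0,0]},{"offset":[0,-0.011,-0.009],"twist":[-4,0,0]},{"offset":[0,-0.016,-0.011],"twist":[-4,0,0]},{"offset":[0,-0.022,-0.012],"twist":[-4,0,0]},{"offset":[0,-0.028,-0.013],"twist":[-4,0,0]},{"offset":[0,-0.033,-0.014],"twist":[-4,0,0]},{"offset":[0,-0.039,-0.015],"twist":[-4,0,0]},{"offset":[0,-0.045,-0.016],"twist":[-4,0,0]},{"offset":[0,-0.051,-0.017],"twist":[-4,0,0]},{"offset":[0,-0.057,-0.017],"twist":[-4,0,0]},
{"offset":[0,-0.006,-0.001],"twist":[-0,0,0]},{"offset":[0,-0.012,-0.001],"twist":[-0,0,0]},{"offset":[0,-0.017,-0.001],"twist":[-0,0,0]},{"offset":[0,-0.023,-0.001],"twist":[-0,0,0]},{"offset":[0,-0.029,-0.001],"twist":[-0,0,0]},{"offset":[0,-0.035,-0.000],"twist":[-0,0,0]},{"offset":[0,-0.041,0.001],"twist":[-0,0,0]},{"offset":[0,-0.046,0.001],"twist":[-0,0,0]},{"offset":[0,-0.052,0.003],"twist":[-0,0,0]},{"offset":[0,-0.058,0.004],"twist":[-0,0,0]},
```

```bash
python3 -m crank '[{"offset":[0,-0.003,-0.001],"twist":[-2,0,0]},{"offset":[0,-0.006,-0.002],"twist":[-4,0,0]},{"offset":[0,-0.011,-0.004],"twist":[-4,0,0]},{"offset":[0,-0.013,-0.008],"twist":[-4,0,0]},{"offset":[0,-0.016,-0.011],"twist":[-4,0,0]},{"offset":[0,-0.022,-0.012],"twist":[-4,0,0]},{"offset":[0,-0.028,-0.013],"twist":[-4,0,0]},{"offset":[0,-0.028,-0.013],"twist":[-4,0,0]},{"offset":[0,-0.028,-0.013],"twist":[-4,0,0]}]'; python3 st.py
python3 - <<'E'
from h import *
im=get_image("side")[90:260,200:360]
cv2.imwrite("pics/p8.png",cv2.resize(np.clip(im.astype(float)*1.5,0,255).astype(np.uint8),None,fx=3.5,fy=3.5,interpolation=cv2.INTER_CUBIC)[...,::-1])
E
```

```text
t: 9.0
tool_pos: [0.5959, 0.0363, 0.1025]
tool_rot: [2.231, 0.463, 0.215]
contact_force: [-0.2, 0.1, -0.6]
opening: 0.032
grip_force: 0.6
q [ 0.35  0.12  1.9  -0.94  1.24  1.89] F board xyz [-0.1  0.2 -0.6] s,z 0.0605 0.1025 x 0.0287
tilt 50.0
```

View pics/p8.png

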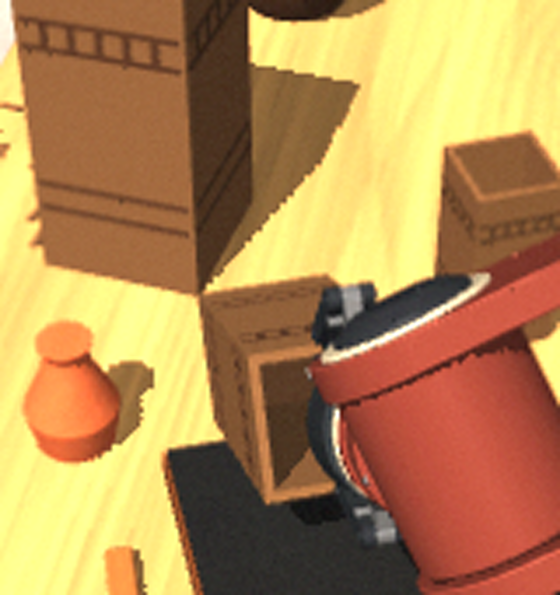

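```bash
python3 -m crank '[{"offset":[0,-0.003,0],"twist":[0,0,0]},{"offset":[0,-0.006,-0.001],"twist":[0,0,0]},{"offset":[0,-0.009,-0.002],"twist":[0,0,0]},{"offset":[0,-0.012,-0.002],"twist":[0,0,0]},{"offset":[0,-0.015,-0.003],"twist":[0,0,0]},{"offset":[0,-0.018,-0.003],"twist":[0,0,0]},{"offset":[0,-0.021,-0.004],"twist":[0,0,0]},{"offset":[0,-0.024,-0.004],"twist":[0,0,0]},{"offset":[0,-0.027,-0.004],"twist":[0,0,0]},{"offset":[0,-0.03,-0.004],"twist":[0,0,0]},{"offset":[0,-0.033,-0.004],"twist":[0,0,0]},{"offset":[0,-0.036,-0.004],"twist":[0,0,0]},{"offset":[0,-0.039,-0.005],"twist":[0,0,0]},{"offset":[0,-0.041,-0.005],"twist":[0,0,0]}]'; python3 st.py
```

```text
t: 10.8
tool_pos: [0.5839, 0.0641, 0.0744]
tool_rot: [2.231, 0.463, 0.216]
contact_force: [0.2, 0.2, -0.4]
opening: 0.0314
grip_force: 0.4
q [ 0.4   0.17  1.9  -0.94  1.25  1.97] F board xyz [ 0.3  0.1 -0.4] s,z 0.0908 0.0744 x 0.0287
tilt 50.0
```

```bash
python3 -m crank '[{"offset":[0,-0.003,0],"twist":[0,0,0]},{"offset":[0,-0.006,0],"twist":[0,0,0]},{"offset":[0,-0.009,0],"twist":[0,0,0]},{"offset":[0,-0.012,0],"twist":[0,0,0]},{"offset":[0,-0.015,0],"twist":[0,0,0]},{"offset":[0,-0.018,0],"twist":[0,0,0]},{"offset":[0,-0.021,0.001],"twist":[0,0,0]},{"offset":[0,-0.024,0.001],"twist":[0,0,0]},{"offset":[0,-0.027,0.001],"twist":[0,0,0]},{"offset":[0,-0.03,0.001],"twist":[0,0,0]},{"offset":[0,-0.033,0.002],"twist":[0,0,0]},{"offset":[0,-0.036,0.003],"twist":[0,0,0]},{"offset":[0,-0.036,0.003],"twist":[0,0,0]}]'; python3 st.py
python3 - <<'E'
from h import *
im=get_image("side")[110:280,200:360]
cv2.imwrite("pics/p9.png",cv2.resize(np.clip(im.astype(float)*1.5,0,255).astype(np.uint8),None,fx=3.5,fy=3.5,interpolation=cv2.INTER_CUBIC)[...,::-1])
E
```

```text
t: 12.42
tool_pos: [0.5757, 0.0832, 0.0449]
tool_rot: [2.231, 0.463, 0.216]
contact_force: [-0.8, 0.8, -0.3]
opening: 0.0317
grip_force: 0.6
q [ 0.44  0.23  1.9  -0.94  1.25  2.03] F board xyz [-0.4  1.1 -0.3] s,z 0.1116 0.0449 x 0.0288
tilt 50.0
```

View pics/p9.png

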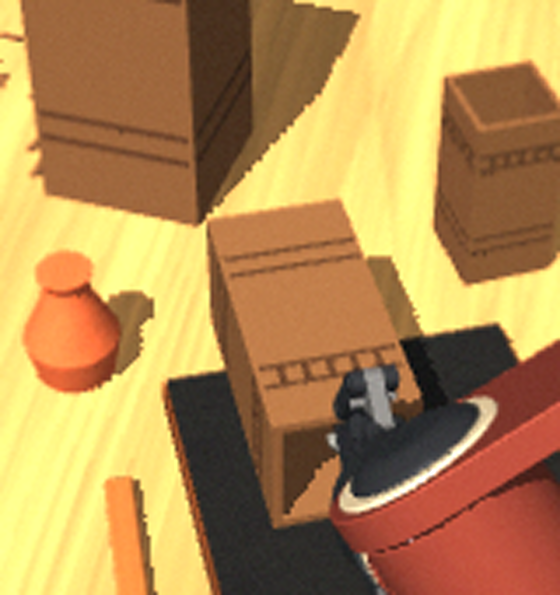

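```bash
python3 -m crank '[{"offset":[0,-0.003,0],"twist":[0,0,0]},{"offset":[0,-0.005,0],"twist":[0,0,0]},{"offset":[0,-0.008,0],"twist":[0,0,0]},{"offset":[0,-0.01,0],"twist":[0,0,0]},{"offset":[0,-0.013,0],"twist":[0,0,0]},{"offset":[0,-0.015,0],"twist":[0,0,0]},{"offset":[0,-0.015,0],"twist":[0,0,0]}]'; python3 st.py
cat > vf.py <<'E'
from h import *
# silhouette edge check: fit lying box (s offset, yaw, tilt) to visible region, only where not occluded
im=get_image("side");r=cut_out("vase","side");
for d in r: print(np.round(d["rect"]),round(d["confidence"],2))
a=.4085
def P(s0,th,x=.029,dy=0):
    t=np.radians(th);zp=np.array([np.sin(t),np.cos(t)]);yp=np.array([np.cos(t),-np.sin(t)]);heel=np.array([0,.022])+s0*zp
    L=[]
    for xx in(-.043,.043):
        for k,z in((0,0),(-.086,0),(0,.18),(-.086,.18)):
            q=heel+k*yp+z*zp;b=R.from_euler('z',dy).apply([xx,q[0],0]);L.append([x+b[0],b[1]-.13,q[1]])
    return R.from_euler('z',a).apply(L)+[.542,.0887,0]
c=min(r,key=lambda d:np.hypot(d["rect"][0]-285,d["rect"][1]-215));m=c["region"].astype(np.float32)
arm=np.zeros((420,560),np.uint8)
hsv=cv2.cvtColor(im,cv2.COLOR_RGB2HSV);ig=((m<.5)&((hsv[...,0]<4)|(hsv[...,0]>174)|(hsv[...,2]<75))).astype(np.uint8)
ig[:,:]*=1; ig=cv2.dilate(ig,np.ones((5,5)))>0; ig&=(np.add.outer(np.arange(420)*1.0,np.arange(560)*.0)>205)&(np.arange(560)>290)[None]
for th in(78,82,84,86,88,90,92):
    f=lambda p:(np.abs(mask(P(p[0],th,p[1],p[2]),"side")-cv2.GaussianBlur(m,(0,0),1))*~ig).sum()
    b=minimize(f,[-.03,.029,0],method='Nelder-Mead',options=dict(initial_simplex=[[-.03,.029,0],[-.01,.029,.05],[-.03,.039,-.05],[-.04,.02,.05]]));print(th,b.x.round(3),round(b.fun))
E
python3 vf.py
```

```text
t: 13.35
tool_pos: [0.5718, 0.092, 0.0334]
tool_rot: [2.231, 0.463, 0.215]
contact_force: [0.9, 0.3, -0.3]
opening: 0.0317
grip_force: 0.0
q [ 0.46  0.25  1.9  -0.94  1.25  2.06] F board xyz [ 0.9 -0.1 -0.3] s,z 0.1212 0.0334 x 0.0286
tilt 50.0
[235. 114.  71. 120.] 0.72
[344. 158.  40.  64.] 0.62
[289. 214.  60.  91.] 0.6
78 [-0.034  0.031 -0.018] 236
82 [-0.035  0.031 -0.015] 170
84 [-0.037  0.03  -0.012] 140
86 [-0.038  0.029 -0.015] 144
88 [-0.042  0.031  0.015] 79
90 [-0.044  0.028 -0.016] 144
92 [-0.045  0.029 -0.024] 168
```

```bash
python3 -m crank '[{"offset":[0,-0.003,-0.004],"twist":[0,0,0]},{"offset":[0,-0.006,-0.008],"twist":[0,0,0]},{"offset":[0,-0.01,-0.012],"twist":[0,0,0]},{"offset":[0,-0.013,-0.015],"twist":[0,0,0]},{"offset":[0,-0.016,-0.019],"twist":[0,0,0]},{"offset":[0,-0.019,-0.023],"twist":[0,0,0]},{"offset":[0,-0.022,-0.027],"twist":[0,0,0]},{"offset":[0,-0.026,-0.031],"twist":[0,0,0]},{"offset":[0,-0.018,-0.037],"twist":[0,0,0]},{"offset":[0,-0.005,-0.048],"twist":[0,0,0]},{"offset":[0,0.02,-0.07],"twist":[0,0,0]},{"offset":[0,0.05,-0.095],"twist":[0,0,0]},{"offset":[0,0.09,-0.13],"twist":[0,0,0]},{"offset":[0,0.12,-0.155],"twist":[0,0,0]},{"offset":[0,0.12,-0.155],"twist":[0,0,0]}]'; python3 st.py; python3 vf.py
python3 - <<'E'
from h import *
cv2.imwrite("pics/p10.png",get_image("side")[...,::-1])
E
```

```text
t: 15.32
tool_pos: [0.5574, 0.131, 0.2317]
tool_rot: [2.233, 0.457, 0.227]
contact_force: [1.1, 0.2, -0.1]
opening: 0.0315
grip_force: 0.0
q [ 0.53  0.    1.79 -0.87  1.51  1.83] F board xyz [ 1.1 -0.2 -0.1] s,z 0.1627 0.2317 x 0.031
tilt 50.0
[288. 215.  60.  93.] 0.8
[236. 114.  70. 120.] 0.8
[340. 135.  30.  24.] 0.77
[317. 268. 140. 105.] 0.7
78 [-0.022  0.033 -0.005] 347
82 [-0.035  0.031 -0.015] 233
84 [-0.037  0.03  -0.015] 194
86 [-0.04   0.03  -0.014] 179
88 [-0.041  0.03  -0.025] 192
90 [-0.043  0.03  -0.012] 186
92 [-0.043  0.03  -0.011] 204
```

View pics/p10.png

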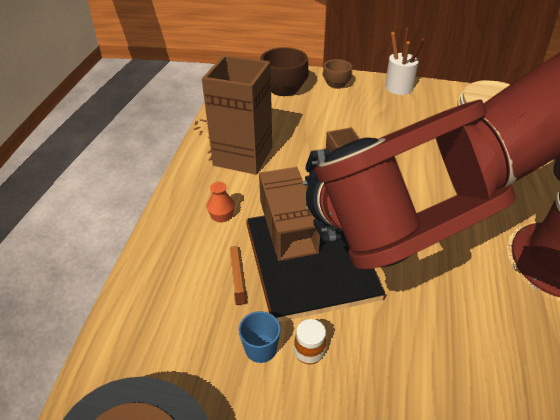

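The vase lies on the board (290,213) with its foot about 42 mm past the edge. The gripper is clear, and the jar, cup, bud vase and rib have not moved.

```bash
python3 -c "
from station import *
print(finish_job())"
```

```text
the job is handed in; nothing more can be done
None
```

I tipped the vase gently over the board's foot edge; it now lies on the rubber top with its foot about 42 mm past the edge, the gripper is clear, the bystanders look unmoved, and the job is handed in (no verdict was returned).

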